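# Uncover the sine plate and hold its top plate open at 35 degrees

## Robot

A 6-joint arm with a two-finger parallel gripper is mounted at the origin on the work surface. World frame = base frame: x ahead of the robot, y to its left, z up, the work surface at z = 0. Lengths are in m, angles in degrees, forces in N, time in s.
With the tool pointing down it reaches from about 0.325 to 0.85 m from the base axis. Payload 15.5 kg.
Tool frame: the origin (TCP) lies at the very end of the fingers, on their centre line; the grasp point (between the pads) lies arm.grip_depth behind it (arm.grip_depth is the distance from the TCP to the grasp point, in m); z points along the fingers, y is the line along which they close (so a half turn about z gives the same grasp; the last joint's range is limited). The gripper opens to 91 mm and grips with 3 to 60 N. Pads are 32 mm wide; open, the fingers measure 118 mm over their backs; the gripper's body (76 mm by 178 mm) begins 60 mm behind the grasp point.
Start: joints at [59.158, 28.281, 77.091, -0, 74.628, -5.472], TCP at [0.268, 0.565, 0.214] pointing down, gripper open.
Joint ranges: [-166.48, 166.48], [-47.26, 123.95], [12.59, 153.08], [-70.14, 250.14], [6.76, 159.57], [-176.63, 176.63]. Speed limits (degrees/s): [108.29, 108.29, 147.25, 172.46, 172.46, 172.46].

## Interface

Orientations are given as a 3x3 rotation matrix whose columns are the frame's x, y, z axes.
In Python, from rig import arm gives the robot as it stands. Calls block until the motion is done:
- arm.move_to(position, orientation): joint-space move of the TCP to a pose.
- arm.move_l(position, orientation=None, feed=0.15): straight line of the TCP; orientation=None keeps the orientation; feed is the mean speed in m/s.
- arm.move_joints(angles): joint-space move.
- arm.grip(opening): finger opening in m; the grip force is fixed at half the most; returns when the fingers have stopped.
- arm.sleep(seconds).
- arm.solve_ik(position, orientation): joint angles nearest the present ones, or None.
- arm.snapshot(name): name is "scene" or "top" or "wrist"; returns the picture (384x512x3 uint8, red, green, blue); there is no depth.
- arm.get_calibration(name): a dict with "intrinsics" (3x3 intrinsics, pixels), "cam_to_world" (4x4, takes a point from camera to world coordinates). Camera axes: x right, y down, z forward; pixel columns grow to the right and rows downward; lengths in m; the calibration is good to about 2 mm. A picture is of the moment at which its call begins: read the wrist's pose just before it. get_calibration takes no time and is no camera call; for the wrist camera it gives the pose at the moment of the call.
A pose or a line that the arm cannot do raises arm.Unreachable and nothing moves.
- arm.sign_off(): hands the job in; it is judged then, once.
Readings, each from a call of its own:
- arm.current_t(): time.
- arm.current_joint_positions(): joint angles.
- arm.current_dq(): joint speeds.
- arm.current_tau(): joint torques, N m.
- arm.current_ee_pos(): TCP position.
- arm.current_tool_rot(): TCP orientation.
- arm.current_force(): force on the tool from outside, world axes, zero at the start.
- arm.current_torque(): the same for the moment, N m.
- arm.current_width(): finger opening in m.
- arm.current_grasp_force(): force on a finger pad.
Only numpy, scipy, OpenCV 4.12 (cv2) and the standard library are available. Lean on these libraries where they do the work, as an engineer would, in place of code of your own. Each camera call takes 0.05 s, during which the arm holds its last target. There are 200 camera calls.

## Task

Lift the loose plywood dust cover off the sine plate and set it down, without dropping it, right way up on the granite or the bench, clear of the sine plate. Then raise the sine plate's hinged top plate by its free end to 35 degrees, within 3 degrees, and finish while still holding it there so that I can slide the 50 mm gauge-block stack in under its roll: the plate falls shut by itself, so never let it drop. Leave everything else where it stands.

Things in the scene. Friction and masses are not known exactly. Their poses are not given: they have to be found in the camera images.
- granite: grey granite surface plate, 400 (its x) x 600 (its y) x 70 mm high, fixed on the bench with its long side across in front of the robot; origin: centre of its underside, on the bench; its z up. Its top, 70 mm above the bench, carries everything listed here but the caliper.
- cover: loose plywood dust cover, an upside-down open box 178 (x) x 88 (y) x 80 mm high, 4 mm walls, 0.2 to 0.34 kg, standing on the granite over the sine plate, middle over middle within 6 mm and aligned with it within 3 degrees. The sine plate inside is 66 mm high: raise the cover 70 mm before moving it sideways. Origin: centre of its open underside; z up.
- cover_grip (a point): middle of the bar of the black bow handle on the cover's roof, 110 mm above the cover's underside. The bar is 100 mm long along the cover's x, 14 mm wide (y), 12 mm thick, with 24 mm of free room beneath it between its end posts (76 mm apart). Axes as the cover's: x along the bar, z up.
- sine: base of the steel sine plate under the cover, 136 (x) x 44 (y) x 18 mm high, fixed on the left or right half of the granite, its x pointing away from the robot, turned up to 35 degrees either way. Origin: centre of its underside; z up. At its -x end, nearer the robot, two cheeks (58 mm over their outsides, 39 mm high) carry the hinge of the top plate.
- sine_hinge (a point): middle of the top plate's hinge axis, which runs level along the base's y: 50 mm from the base's middle towards -x (the robot), 28 mm above the granite; axes as the base's. An 8 mm end stop across the plate's hinge end rises to 66 mm above the granite.
- plate_grip (a point): point in the hinged top plate (136 x 46 (y) x 18 mm) near its free end, mid-width and mid-thickness, over the 20 mm roll under it. Closed: plate level, underside 34 and top 52 mm above the granite, this point 100 mm from the hinge axis along the base's x and 15 mm above it; the free end is 18 mm farther. Pinch the plate's sides here across 46 mm. Axes turn with the plate, x to the free end, z up.
- plate (a joint): opening angle of the sine plate's top plate in radians: 0 closed and level (the start), growing as the free end rises about the hinge, stop at 0.87. No spring, next to no friction: the plate (0.6 to 0.95 kg) falls shut from any angle when let go. 35 degrees is 0.611.
- vblock: steel V-block, 60 x 60 x 65 mm high, loose on the half of the granite where the sine plate is not; origin: centre of its underside.
- stack: gauge-block stack, upright square steel bar 24 x 24 x 50 mm high made of wrung blocks, loose on the granite near its far edge; origin: centre of its underside. Not to be moved.
- link: small aluminium link with two holes, 48 x 18 x 8 mm, loose on the granite near its far edge; origin: centre of its underside.
- bracket: dark steel angle bracket, 40 x 80 x 63 mm high, loose in the granite's far right corner; origin: centre of its underside.
- ring_gauge: steel ring gauge, 60 mm across, 25 mm bore, 22 mm high, lying loose in the granite's far left corner; origin: centre of its underside.
- caliper: digital caliper, 235 (x) x 80 x 13 mm, lying loose on the bench left of the granite; origin: middle of its beam's underside.
There are look-alikes about, which are no part of the job. Several things have the shape of the cover; the one meant has the colours described above.

How it is judged:
By the outcome, as a careful person would: the job done as asked, in the order asked, and still so for the second after the job is handed in, while the arm keeps its last pose, push and grip.
It also fails if it takes over 48 s, if anything falls off the work surface, if the arm or the gripper's body presses on something with over 40 N, if the wrist force passes 120 N, or if a joint passes its speed limit or range.

## Working session

There is one attempt and no reset: what is moved stays moved. The work goes in short steps, each a Python script; the robot and the scene stay as the last script left them, time stands still between calls to the robot, and variables do not carry over. Pictures are saved under pics/ and viewed, at most 10 in all, crops included, and the job is handed in when it is done.

```bash
ls; mkdir -p pics
python3 - <<'E'
from rig import arm
import cv2,numpy as np
a=arm.snapshot("scene");b=arm.snapshot("top")
np.savez('v0.npz',scene=a,top=b)
cv2.imwrite('pics/s0.png',cv2.resize(a[:,:,::-1],(800,600),interpolation=cv2.INTER_CUBIC));cv2.imwrite('pics/t0.png',cv2.resize(b[:,:,::-1],(800,600),interpolation=cv2.INTER_CUBIC))
np.set_printoptions(precision=4,suppress=True)
for n in("scene","top"):
  c=arm.get_calibration(n);print(c["intrinsics"],c["cam_to_world"])
print(arm.grip_depth,arm.current_t(),arm.current_tool_rot(),arm.current_width())
c=arm.get_calibration("wrist");print(c["cam_to_world"])
E
```

```text
pics
[[452.1361   0.     259.5666]
 [  0.     452.1361 191.5224]
 [  0.       0.       1.    ]] [[ 0.3488  0.767  -0.5386  1.1616]
 [ 0.9372 -0.2848  0.2013 -0.1441]
 [ 0.0011 -0.575  -0.8182  1.1311]
 [ 0.      0.      0.      1.    ]]
[[485.404    0.     254.6502]
 [  0.     485.404  186.0809]
 [  0.       0.       1.    ]] [[ 0.0293 -0.9889  0.146   0.2489]
 [-0.9996 -0.0286  0.007   0.1261]
 [-0.0028 -0.1461 -0.9893  1.6923]
 [ 0.      0.      0.      1.    ]]
0.0188 0.1 [[-0.9036  0.4285 -0.0006]
 [ 0.4285  0.9036 -0.001 ]
 [ 0.0001 -0.0011 -1.    ]] 0.09150630636905925
[[ 0.4283  0.8643  0.2638  0.192 ]
 [ 0.9036 -0.4095 -0.1253  0.6   ]
 [-0.0003  0.2921 -0.9564  0.3844]
 [ 0.      0.      0.      1.    ]]
```

View pics/t0.png

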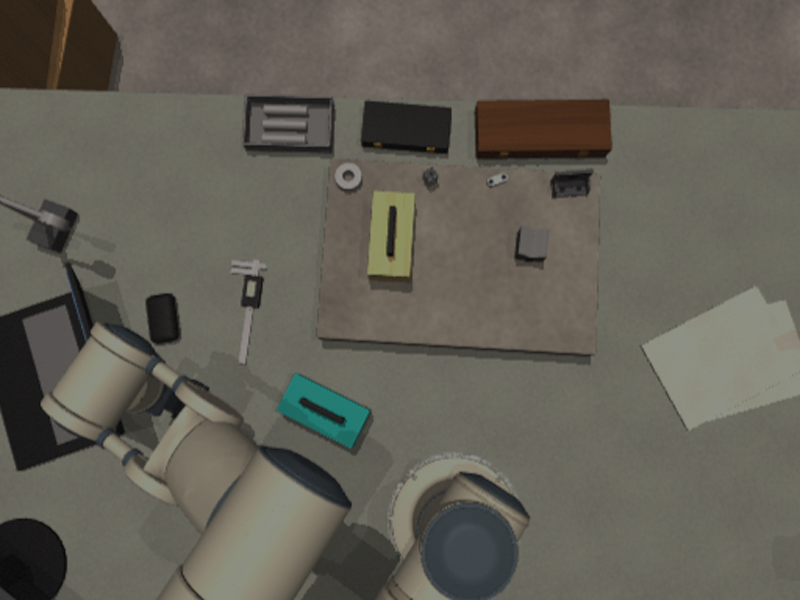

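View pics/s0.png

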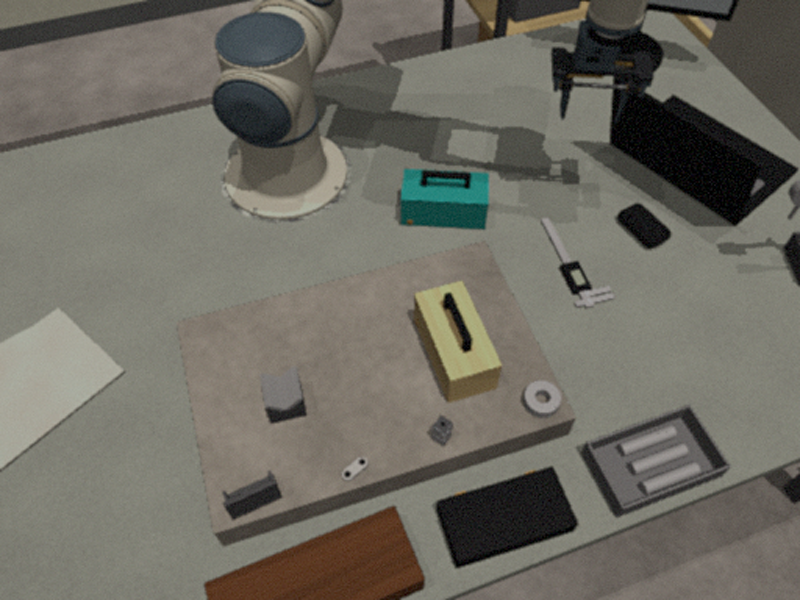

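Top view shows the yellow cover at (391,235) on the granite's left half, with its handle running along it. The stack is at (430,176), the V-block at (532,244) and the ring at (348,177). The scene view agrees, with the cover at (456,340); the teal box is a look-alike.

```bash
cat > h.py <<'E'
import cv2,numpy as np
np.set_printoptions(precision=4,suppress=True)
def ray(c,uv):
    K=c["intrinsics"];T=c["cam_to_world"]
    d=T[:3,:3]@np.linalg.solve(K,[uv[0],uv[1],1.]);return T[:3,3],d/np.linalg.norm(d)
def onz(c,uv,z):
    o,d=ray(c,uv);return o+d*(z-o[2])/d[2]
def tri(c1,p1,c2,p2):
    o1,d1=ray(c1,p1);o2,d2=ray(c2,p2)
    A=np.stack([d1,-d2],1);s=np.linalg.lstsq(A,o2-o1,rcond=None)[0]
    a=o1+s[0]*d1;b=o2+s[1]*d2;return (a+b)/2,np.linalg.norm(a-b)
def big(m):
    return max(cv2.findContours(m,cv2.RETR_EXTERNAL,cv2.CHAIN_APPROX_NONE)[0],key=cv2.contourArea)
def rect(cnt):
    (c,s,_)=r=cv2.minAreaRect(cnt);b=cv2.boxPoints(r);e=[b[1]-b[0],b[2]-b[1]]
    l=max(e,key=np.linalg.norm)/2;return np.array(c),l,s   # centre, half long axis
def down(yaw,tilt=0):
    """tool pointing down, closing axis y at yaw+90 deg; tool x along yaw, tilt about y"""
    a=np.radians(yaw);x=np.array([np.cos(a),np.sin(a),0]);z=np.array([0,0,-1.]);t=np.radians(tilt)
    X=np.cos(t)*x-np.sin(t)*z;Z=np.cos(t)*z+np.sin(t)*x
    return np.stack([X,np.cross(Z,X),Z],1)
def cover(im):
    hsv=cv2.cvtColor(im,cv2.COLOR_RGB2HSV)
    y=cv2.inRange(hsv,(22,60,60),(36,255,255))
    hull=cv2.convexHull(big(y));m=np.zeros_like(y);cv2.fillPoly(m,[hull],255)
    d=cv2.inRange(hsv,(0,0,0),(180,255,70))&cv2.erode(m,np.ones((3,3)))
    return y,hsv,big(d)
E
python3 - <<'E'
from h import *
from rig import arm
v=np.load('v0.npz');C={n:arm.get_calibration(n) for n in("scene","top")}
H={}
for n in C:
    y,hsv,h=cover(v[n]);c,l,s=rect(h);H[n]=c,l
    e=[onz(C[n],c+k*l,.185) for k in(-1,0,1)];print(n,"handle px",c,s,*e,np.linalg.norm(e[0]-e[2]))
    print(' Vvals',np.percentile(hsv[:,:,2][y>0],[5,25,50,75,95]))
print("tri",tri(C["scene"],H["scene"][0],C["top"],H["top"][0]))
# roof by brightness, top
y,hsv,h=cover(v["top"]);
r=cv2.inRange(hsv,(22,60,150),(36,255,255));c,l,s=rect(cv2.convexHull(big(r)))
e=[onz(C["top"],c+k*l,.15) for k in(-1,0,1)];print("roof",c,s,*e,np.linalg.norm(e[0]-e[2]),np.degrees(np.arctan2(*(e[2]-e[0])[1::-1])))
# granite corners from full view
for p in[(327,163),(602,172),(595,353),(318,338)]:print(onz(C["top"],np.array(p)*.64,.07))
for nm,p,z in[("stack",(430,174),.12),("ring",(348,176),.092),("vb",(533,241),.135),("link",(497,180),.078)]:print(nm,onz(C["top"],np.array(p)*.64,z))
E
```

```text
scene handle px [292.1843 205.9189] (38.58967971801758, 7.7984843254089355) [0.5515 0.1521 0.185 ] [0.6085 0.1498 0.185 ] [0.6626 0.1476 0.185 ] 0.1111916273436248
 Vvals [ 89.7 167.  170.  172.  174. ]
top handle px [250.1328 147.5089] (4.323734760284424, 31.197410583496094) [0.5442 0.1565 0.185 ] [0.5946 0.1548 0.185 ] [0.6455 0.153  0.185 ] 0.10133496174724385
 Vvals [107. 141. 143. 144. 145.]
tri (array([0.5985, 0.1551, 0.168 ]), np.float64(1.8444928766849515e-05))Traceback (most recent call last):
  File "<stdin>", line 12, in <module>
  File "h.py", line 13, in big
    return max(cv2.findContours(m,cv2.RETR_EXTERNAL,cv2.CHAIN_APPROX_NONE)[0],key=cv2.contourArea)
ValueError: max() iterable argument is empty
```

Run:
```python
from h import *
from rig import arm
v=np.load('v0.npz');C={n:arm.get_calibration(n) for n in("scene","top")}
for n,t in(("top",125),("scene",155)):
    y,hsv,h=cover(v[n]);r=cv2.inRange(hsv,(20,50,t),(38,255,255))
    hull=cv2.convexHull(big(r))
    w=np.array([onz(C[n],p,.15)[:2] for p in hull[:,0].astype(float)],np.float32)
    c,l,s=rect(w);print(n,"roof",c,s,"yaw",np.degrees(np.arctan2(l[1],l[0])))
for p in[(327,163),(602,172),(595,353),(318,338)]:print(onz(C["top"],np.array(p)*.64,.07))
for nm,p,z in[("stack",(430,174),.12),("ring",(348,176),.092),("vb",(533,241),.135),("link",(497,180),.078),("calip top",(265,262),.01),("teal",(323,410),.1)]:print(nm,onz(C["top"],np.array(p)*.64,z))
# views: hover above
R=down(0)
for yaw in(0,-2,178):print(yaw,arm.solve_ik([.595,.155,.35],down(yaw)))
print(arm.get_calibration("wrist")["intrinsics"])
```

```text
top roof [0.5993 0.156 ] (0.08694647997617722, 0.17583857476711273) yaw -1.969006
scene roof [0.5978 0.1557] (0.08701382577419281, 0.17721521854400635) yaw -2.0450082
[0.77   0.3032 0.07  ]
[ 0.7666 -0.3058  0.07  ]
[ 0.3661 -0.2869  0.07  ]
[0.381  0.3058 0.07  ]
stack [0.7358 0.0759 0.12  ]
ring [0.7348 0.2537 0.092 ]
vb [ 0.5921 -0.1426  0.135 ]
link [ 0.7393 -0.073   0.078 ]
calip top [0.554  0.4397 0.01  ]
teal [0.2294 0.2854 0.1   ]
0 [ 9.0387 22.0838 66.2915 -0.     91.6247 99.0387]
-2 [  9.0387  22.0838  66.2915  -0.      91.6247 101.0387]
178 [  9.0387  22.0838  66.2915  -0.      91.6247 -78.9613]
[[298.3418   0.     254.6411]
 [  0.     298.3418 194.9087]
 [  0.       0.       1.    ]]
```

Both views agree on the cover: centre (0.598, 0.156), yaw -2°, roof 176x87 mm, handle at the same place. I'll grasp and lift it now.

Run:
```python
from h import *
from rig import arm
R=down(178);x,y=.597,.1555
arm.move_to([x,y,.26],R)
arm.move_l([x,y,.162],feed=.12)
f0=arm.current_force()
arm.grip(.008)
print("w",arm.current_width(),arm.current_grasp_force(),arm.current_force()-f0)
if .011<arm.current_width()<.018:
    arm.move_l([x,y,.192],feed=.08);print(arm.current_force()-f0)
    arm.move_l([x,y,.29],feed=.15)
print(arm.current_width(),arm.current_force()-f0,arm.current_torque(),arm.current_t())
w=arm.snapshot("scene");cv2.imwrite('pics/s1.png',w[:,:,::-1])
for p in[[.46,-.16,.29],[.46,-.16,.163]]:print(arm.solve_ik(p,down(90)))
```

```text
w 0.014023389567468073 29.999590516090393 [-0.2333  0.8889 -1.9962]
[-0.7201  0.128  -2.134 ]
0.013827202283662314 [-0.9267  1.1219 -2.842 ] [ 0.0597 -0.027  -0.0133] 5.4583
[-26.2081  12.8029  89.3041  -0.      77.8931 -26.2081]
[-26.2081  20.977   99.8409  -0.      59.1821 -26.2081]
```

View pics/s1.png

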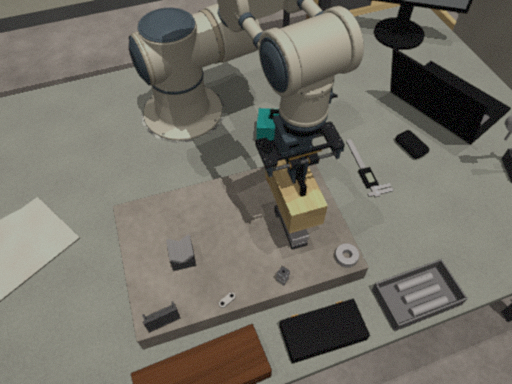

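The cover hangs level at (300,200), and the sine plate shows under it at (297,235). Next I'll set the cover on the granite's near right part and look again.

Run:
```python
from h import *
from rig import arm
f0=arm.current_force();R=down(90)
arm.move_l([.46,-.16,.29],R,feed=.22)
arm.move_l([.46,-.16,.175],feed=.15)
z=.167
while z>.157:
    arm.move_l([.46,-.16,z],feed=.03)
    f=arm.current_force()-f0
    if f[2]>1.5: break
    z-=.001
print("z",z,f,arm.current_width())
arm.grip(.06);arm.move_l([.46,-.16,.30],feed=.2)
arm.move_to([.47,.10,.33],down(178));  arm.sleep(.1)
C={n:arm.get_calibration(n) for n in("scene","top","wrist")}
I={n:arm.snapshot(n) for n in C}
np.savez('v1.npz',**I,cw=C["wrist"]["cam_to_world"],kw=C["wrist"]["intrinsics"])
print(arm.current_t())
for n in I:cv2.imwrite(f'pics/{n}2.png',cv2.resize(I[n][:,:,::-1],(800,600),interpolation=cv2.INTER_CUBIC))
```

```text
z 0.161 [-7.8654  0.1829 15.0992] 0.013834054717188685
13.0083
```

View pics/wrist2.png

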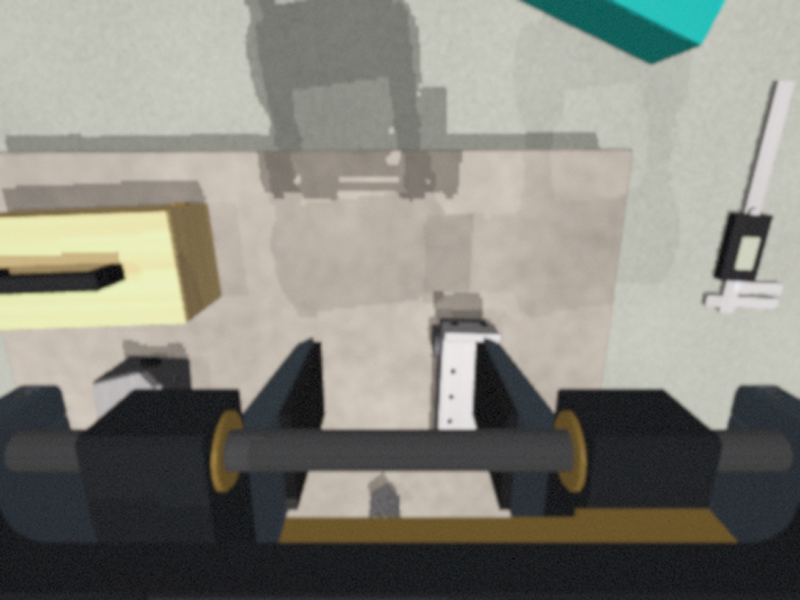

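View pics/scene2.png

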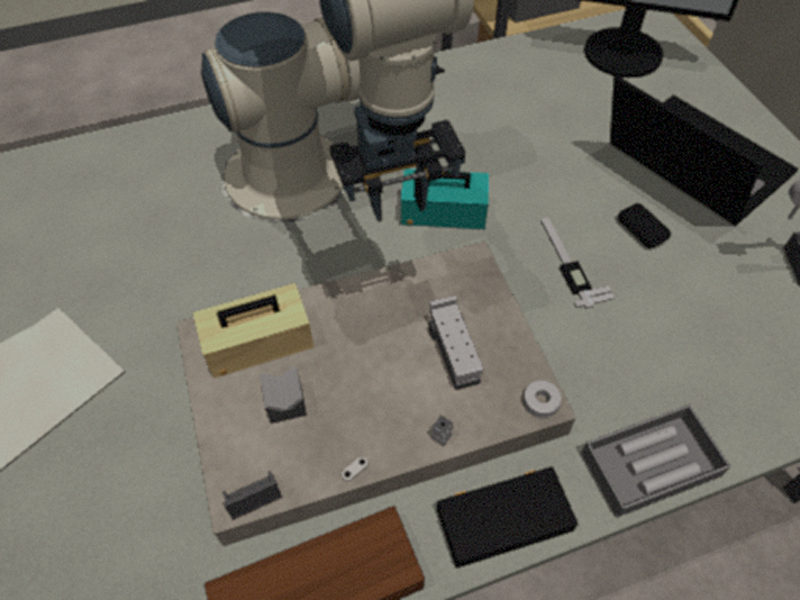

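The cover sits upright at (252,328), clear of the V-block at (283,393). The sine plate's light top face is in full view at (456,342), its end stop at (442,302). I'll measure it in the top and scene views.

Run:
```python
from h import *
from rig import arm
v=np.load('v1.npz');C={n:arm.get_calibration(n) for n in("scene","top")}
for n in C:
    im=v[n];c0=(C[n]["intrinsics"]@(np.linalg.inv(C[n]["cam_to_world"])@[.6,.155,.122,1])[:3]);u,w=(c0[:2]/c0[2]).astype(int)
    x0,y0=u-45,w-45;crop=im[y0:y0+90,x0:x0+90]
    cv2.imwrite(f'pics/c_{n}.png',cv2.resize(crop[:,:,::-1],(400,400),interpolation=cv2.INTER_NEAREST))
    hsv=cv2.cvtColor(crop,cv2.COLOR_RGB2HSV);
    t=float(np.percentile(hsv[:,:,2],96));thr=t*.85
    m=cv2.inRange(hsv,(0,0,int(thr)),(180,45,255));m=cv2.morphologyEx(m,cv2.MORPH_CLOSE,np.ones((3,3)))
    cnt=big(m);hull=cv2.convexHull(cnt)[:,0].astype(float)+[x0,y0]
    P=np.array([onz(C[n],p,.122)[:2] for p in hull],np.float32);c,l,s=rect(P)
    print(n,thr,c,s,"yaw",np.degrees(np.arctan2(l[1],l[0])),"x",P[:,0].min(),P[:,0].max())
a,b=[cv2.imread(f'pics/c_{n}.png') for n in C];cv2.imwrite('pics/cc.png',np.hstack([a,b]))
```

```text
scene 135.15 [0.6323 0.1105] (0.17578265070915222, 0.1613691747188568) yaw 70.57695 x 0.5466519 0.7350083
top 121.55 [0.6093 0.1034] (0.121820829808712, 0.18616491556167603) yaw -88.364624 x 0.54593545 0.6723405
```

View pics/cc.png

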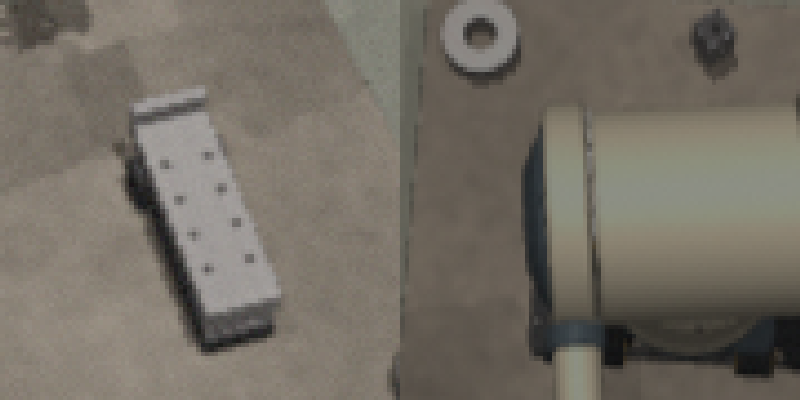

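The crop (left, scene) shows the plate's top face with four clean corners and the stop behind a darker band; in the top view the arm hides it. I'll segment the scene view more tightly and move the arm clear for a top view as a check.

```bash
cat > plate.py <<'E'
from h import *
def plate(c,im,n):
    c0=c["intrinsics"]@(np.linalg.inv(c["cam_to_world"])@[.6,.155,.122,1])[:3];u,w=(c0[:2]/c0[2]).astype(int)
    x0,y0=u-35,w-45;g=im[y0:y0+90,x0:x0+70].astype(int);V=g.max(2)
    core=np.median(V[42:49,32:39]);gr=np.median(V);k=(g.max(2)-g.min(2))
    m=((V>gr+.6*(core-gr))).astype(np.uint8)*255
    nb,lab,st,ce=cv2.connectedComponentsWithStats(m,connectivity=4)
    i=np.bincount(lab[38:53,28:43][m[38:53,28:43]>0]).argmax()
    hull=cv2.convexHull(big((lab==i).astype(np.uint8)))[:,0]+np.array([x0,y0],float)
    P=np.array([onz(c,p,.122)[:2] for p in hull],np.float32);ce,l,s=rect(P);l=l*np.sign(l[0])
    print(n,core,gr,"c",ce,"size",s,"yaw",np.degrees(np.arctan2(l[1],l[0])),"near end",ce-l,"far end",ce+l)
E
python3 - <<'E'
from plate import *
from rig import arm
arm.move_to([.40,-.12,.35],down(90));arm.sleep(.1)
C={n:arm.get_calibration(n) for n in("scene","top")}
t=arm.snapshot("top");s=arm.snapshot("scene");np.savez('v2.npz',top=t,scene=s)
plate(C["top"],t,"top");plate(C["scene"],s,"scene")
print(arm.current_t())
E
```

```text
top 141.0 107.0 c [0.5999 0.1564] size (0.04350918531417847, 0.13707764446735382) yaw -3.4375188 near end [0.5314 0.1605] far end [0.6683 0.1523]
scene 158.0 133.0 c [0.6021 0.1557] size (0.044411592185497284, 0.13284838199615479) yaw -3.6551197 near end [0.5358 0.16  ] far end [0.6684 0.1515]
14.2
```

Both views give the plate centre at (0.601, 0.156), yaw -3.5°, 44x135 mm, with the far end at x 0.668 in each. I'll check the arc in IK, then grasp.

```bash
cat > arc.py <<'E'
from plate import *
YAW=-3.5;HINGE=np.array([.5511,.1591,.098])
U=np.array([np.cos(np.radians(YAW)),np.sin(np.radians(YAW)),0]);Zw=np.array([0,0,1.])
def pose(th,gd,flip,up=0,lat=0):
    t=np.radians(th);R=down(YAW,th)
    if flip:R=R@np.diag([-1,-1,1])
    p=HINGE+U*(.1*np.cos(t)-.015*np.sin(t))+Zw*(.1*np.sin(t)+.015*np.cos(t))+R[:,2]*(gd-up)+lat*np.cross(Zw,U)
    return p,R
E
python3 - <<'E'
from arc import *
from rig import arm
for f in(0,1):
    for th in(0,20,35,38):print(f,th,arm.solve_ik(*pose(th,arm.grip_depth,f)))
print(arm.current_joint_positions(),arm.current_width())
E
```

```text
0 0 [  8.1133  38.6994  77.5009  -0.      63.7997 101.6133]
0 20 [ 10.7662  29.7613  94.6853  -8.1649  36.4018 110.0254]
0 35 [ 13.6253  26.2248 107.4834 -38.3628  15.7912 141.4607]
0 38 [ 14.3023  26.013  110.0037 -56.3173  13.0736 159.8194]
1 0 [  8.1133  38.6994  77.5009  -0.      63.7997 -78.3867]
1 20 [ 10.7662  29.7613  94.6853  -8.1649  36.4018 -69.9746]
1 35 [ 13.6253  26.2248 107.4834 -38.3628  15.7912 -38.5393]
1 38 [ 14.3023  26.013  110.0037 -56.3173  13.0736 -20.1806]
[-24.8045   3.87    90.9063   0.0042  85.2377 -24.9503] 0.05971857056510985
```

The full-tilt arc ends near the wrist singularity, so I'll grasp with the tool pre-tilted 15° back. The tool then ends at +20°.

```bash
cat >> arc.py <<'E'
PRE=-15
def pose(th,gd,flip=1,up=0,lat=0):
    t=np.radians(th);R=down(YAW,th+PRE)
    if flip:R=R@np.diag([-1,-1,1])
    p=HINGE+U*(.1*np.cos(t)-.015*np.sin(t))+Zw*(.1*np.sin(t)+.015*np.cos(t))+R[:,2]*(gd-up)+lat*np.cross(Zw,U)
    return p,R
E
python3 - <<'E'
from arc import *
from rig import arm
g=arm.grip_depth
for th in(0,20,36):print(th,arm.solve_ik(*pose(th,g)))
arm.move_l([.42,0,.35],feed=.25)
arm.move_to(*pose(0,g,up=.13))
arm.grip(.09)
arm.move_l(pose(0,g,up=.05)[0],feed=.15)
arm.move_l(pose(0,g)[0],feed=.06)
f0=arm.current_force();print("pre",f0,arm.current_width(),arm.current_ee_pos()-pose(0,g)[0])
arm.grip(.036)
print("w",arm.current_width(),arm.current_grasp_force(),arm.current_force()-f0,(arm.current_force()-f0)@np.cross(Zw,U),arm.current_ee_pos()-pose(0,g)[0],arm.current_t())
s=arm.snapshot("scene");cv2.imwrite('pics/s3.png',cv2.resize(s[120:280,180:360,::-1],(720,600),interpolation=cv2.INTER_CUBIC))
E
```

```text
0 [  6.7845  45.5595  63.8558   2.6572  85.3593 -80.2739]
20 [  8.8539  33.8564  81.9174  -1.242   59.3473 -77.0584]
36 [ 11.3631  26.7306  96.443   -8.8279  36.7974 -68.9953]
pre [0.7412 0.0644 0.0683] 0.09002644624452294 [0.0003 0.     0.0003]
w 0.04613509569255636 30.00036120414734 [ -0.8789 -10.5399   0.9975] -10.573864679191269 [-0.0001 -0.0016 -0.0001] 19.125
```

View pics/s3.png

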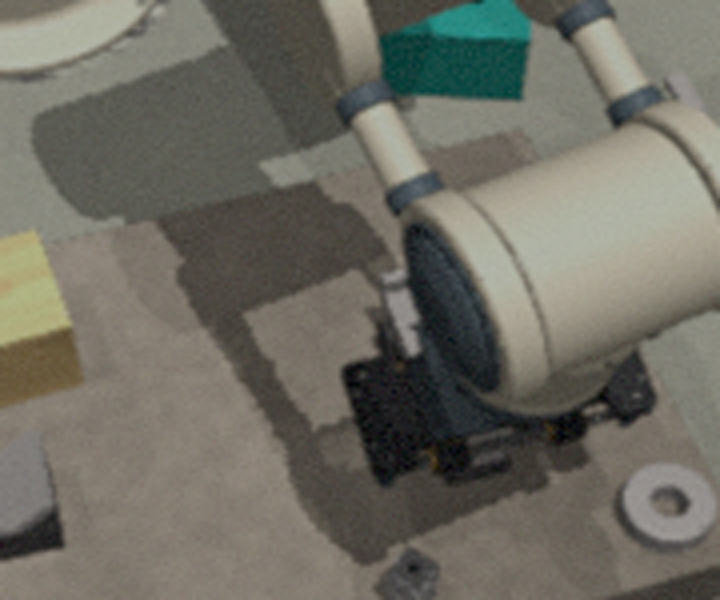

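The plate is gripped at 46.1 mm, with the gripper at (500,420) clear of the stack (410,575) and ring (665,505). The side force means the plate lies about 1.7 mm to the right of my estimate, so I'll shift by that and lift along the arc in steps, watching the forces.

Run:
```python
from arc import *
from rig import arm
g=arm.grip_depth;Y=np.cross(Zw,U);f0=np.array([.74,.06,.07])
def step(th):
    arm.move_l(*pose(th,g,lat=-.0017),feed=.05)
    f=arm.current_force()-f0;R=arm.current_tool_rot()
    t=np.degrees(np.arctan2(R[:,2]@U,-R[2,2]))-PRE;rad=U*np.cos(np.radians(th))+Zw*np.sin(np.radians(th))
    print(th,"tool",round(t,2),"F u,y,z",f@U,f@Y,f[2],"w",arm.current_width(),"err",arm.current_ee_pos()-pose(th,g,lat=-.0017)[0]);return f
for th in(0,3,6,10,14,18,22,26,30,33,35):
    f=step(th)
    if np.linalg.norm(f)>45:print("STOP");break
print(arm.current_torque(),arm.current_t())
s=arm.snapshot("scene");cv2.imwrite('pics/s4.png',cv2.resize(s[120:280,180:360,::-1],(720,600),interpolation=cv2.INTER_CUBIC))
```

```text
0 tool 0.0 F u,y,z -0.19613849603494626 1.7517774951093468 -1.5360096986710774 w 0.04559686421518827 err [ 0.      0.0001 -0.0001]
3 tool 3.01 F u,y,z 0.6182138337110129 0.6634059162981144 -7.056703848055517 w 0.04631513782879959 err [-0.0001  0.0001  0.0003]
6 tool 5.93 F u,y,z -0.7374250698867176 1.1046074283559706 -5.583555818386619 w 0.04600672731541326 err [-0.0002  0.0001  0.0001]
10 tool 9.87 F u,y,z -0.6119711908605726 1.878118304967764 -5.135577341651144 w 0.04571840027091882 err [-0.0002  0.0001  0.    ]
14 tool 13.84 F u,y,z -0.6656285803063324 0.9325165793779698 -6.08544206184093 w 0.045786663652793436 err [-0.0002  0.0001 -0.0002]
18 tool 17.83 F u,y,z -0.43345444086066254 2.7967095848390695 -5.415906739144859 w 0.046003829516299825 err [-0.0001  0.     -0.0002]
22 tool 21.82 F u,y,z -0.5568760414784687 3.264783402869488 -6.2664988265224295 w 0.046245317900382214 err [-0.      0.     -0.0002]
26 tool 25.82 F u,y,z 0.6660630883463656 3.2636362140044217 -5.788637854856586 w 0.04589497122366744 err [ 0.      0.     -0.0002]
30 tool 29.83 F u,y,z 0.9484791496327504 3.8368742245139544 -6.919245437597299 w 0.04588459257914051 err [ 0.0001  0.     -0.0002]
33 tool 32.84 F u,y,z 0.374231293058185 4.601662321422358 -6.424883459463311 w 0.0457521576256946 err [ 0.0002  0.     -0.0002]
35 tool 34.87 F u,y,z -0.6919019574899951 5.046221444142213 -5.947182466075798 w 0.04601599322456207 err [ 0.0003  0.     -0.0002]
[0.926  0.1801 0.2212] 22.125
```

View pics/s4.png

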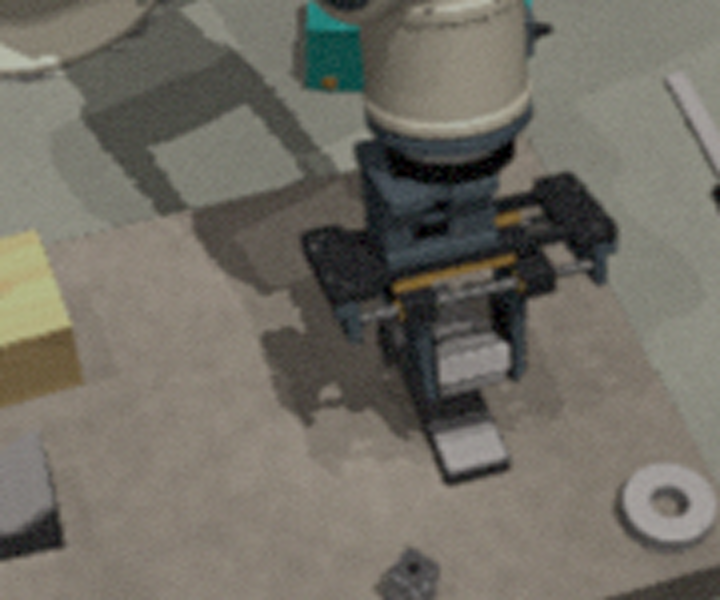

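The plate stands open, its free-end face at about (475,362) between the fingers, with the base exposed below at (470,448). As a check on the angle, I'll compare the free-end edges with where they should project at several angles, then hand in.

Run:
```python
from arc import *
from rig import arm
c=arm.get_calibration("scene");Y=np.cross(Zw,U)
for th in(29,32,35,38,41):
    t=np.radians(th);a=U*np.cos(t)+Zw*np.sin(t);b=-U*np.sin(t)+Zw*np.cos(t);o=[]
    for l in(.024,.006):
        p=HINGE-.0017*Y+.118*a+l*b
        q=c["intrinsics"]@(np.linalg.inv(c["cam_to_world"])@[*p,1])[:3];q=q[:2]/q[2];o.append(((q-[180,120])*[4,3.75]).round(0))
    print(th,*o)
print(arm.current_width(),arm.current_grasp_force(),arm.current_dq(),arm.current_t())
```

```text
29 [472. 369.] [475. 392.]
32 [470. 360.] [474. 384.]
35 [468. 351.] [472. 375.]
38 [466. 342.] [471. 367.]
41 [464. 332.] [469. 358.]
0.04579681674618586 29.998994171619415 [ 0.007   0.075  -0.1872  0.0957  0.192  -0.1132] 22.175
```

The face's mid-row is about 362 against 363 predicted for 35°, so the picture agrees with the tool angle (34.9°) and the force has been steady. Handing in.

```bash
python3 -c "
from rig import arm
print(arm.sign_off())"
```

```text
the job is handed in; nothing more can be done
None
```

The dust cover is set down upright on the granite's near right, clear of the sine plate, and the arm is holding the top plate open at about 35° (34.9° by tool angle); I handed the job in at about 22 s.

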